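# Turn the prep-station sign from fish to vegetables

## Robot

A 6-joint arm with a two-finger parallel gripper is mounted at the origin on a cart in front of the work surface, level with it; the furniture and walls round the work are solid. World frame = base frame: x ahead of the robot, y to its left, z up, the work surface at z = 0. Lengths are in m, angles in degrees, forces in N, time in s.
With the tool pointing down it reaches from about 0.35 to 0.875 m from the base axis. Payload 4.2 kg.
Tool frame: the origin (TCP) lies midway between the tips of the shut fingers; the grasp point (between the pads) lies 19 mm behind it; z points along the fingers, y is the line along which they close (so a half turn about z gives the same grasp; the last joint's range is limited). The gripper opens to 87 mm and grips with 3 to 60 N. Pads are 19 mm wide; open, the fingers measure 117 mm over their backs; the gripper's body (75 mm by 190 mm) begins 51 mm behind the grasp point.
Start: joints at [-60.298, 22.042, 0.453, 0, -68.411, -14.817], TCP at [0.161, -0.604, 0.223] pointing down, gripper open.
Joint ranges: [-179.83, 179.83], [-69.29, 118.12], [-61.27, 80.66], [-181.25, 117.63], [-171.15, -9.14], [-177.46, 177.46]. Speed limits (degrees/s): [159.86, 159.86, 180, 180, 180, 180].

## Interface

Orientations are given as a 3x3 rotation matrix whose columns are the frame's x, y, z axes.
In Python, from station import r gives the robot as it stands.
- The arm moves only by the tool steer_hand, called after "Emit:" by a JSON object that holds its "method" and its "body", one argument or row to a line. Schema: {"type":"object","properties":{"motion":{"type":"array","items":{"type":"number"},"minItems":7,"maxItems":56},"only":{"type":"string"},"quiet":{"type":"boolean"},"lines":{"type":"string"}},"required":["motion"],"additionalProperties":false}. motion is one flat list of numbers that holds 1 to 8 rows one after another, with no inner brackets; each row has 7 numbers: the opening from 0.0 (shut) to 1.0 (fully open), then dx, dy, dz in m, then a rotation vector rx, ry, rz in degrees; each row is the pose to reach, as a shift and turn from the pose commanded when the call began, along the tool's axes at that moment; what a row does not reach only later rows make up. A row lasts 1/10 s, in which the tool goes at most 0.05 m and 8.59 degrees, less where a joint would pass 70% of its speed; a pose out of reach is approached as far as the arm can. The fingers move at their own pace and stop on an object; the grip force is fixed at half the most. Time passes only in rows, so rows that do not move let the fingers close. The tool returns the time, the measured TCP pose, the force, the opening and the grip force at its end. only (a regular expression) keeps the lines of the reply that match it, lines (a string "A,B") keeps lines A to B, and quiet returns only ok. Input that does not fit is refused with a message, and nothing moves.
- r.sense(): the state, without advancing time (a new reading comes with each control period).
- r.capture(name): name is "side" or "top" or "wrist"; returns a dict with "pixels" (480x640x3 uint8, red, green, blue), "z_map" (480x640 float32, m along the optical axis (not along the pixel's ray), 0 where there is no reading), "K" (3x3 intrinsics, pixels), "distortion" ([k1, k2, p1, p2, k3] as OpenCV has them; the pictures are not rectified), "world_from_camera" (4x4, takes a point from camera to world coordinates). Camera axes: x right, y up, looking along -z (the intrinsics and any distortion apply to the point x, -y, -z); pixel columns grow to the right and rows downward; lengths in m; the calibration is good to about 2 mm. A picture is of the moment at which its call begins.
- r.finish_job(): hands the job in; it is judged then, once.
The state is a dict: "time_s": time; "joints": joint angles; "joint_velocities": joint speeds; "effort": joint torques, N m; "tcp_pos": TCP position; "ee_rot": TCP orientation; "wrist_force": force on the tool from outside, world axes, zero at the start; "moment": the same for the moment, N m; "gripper_width": opening from 0.0 (shut) to 1.0 (fully open); "gripper_force": force on a finger pad.
Only numpy, scipy, OpenCV 4.12 (cv2) and the standard library are available. Lean on these libraries where they do the work, as an engineer would, in place of code of your own. Each camera call takes 0.05 s, during which the arm holds its last target. There are 200 camera calls.

## Task

The fish is finished and the vegetables come next, so change the station sign over: draw the small barrel bolt that locks the two-sided sign board in its stand, tip the board half a turn about its pivots until the carrot side is upright in front, where the fish side was, and push the bolt fully home again so that it locks the board. Leave the glass, the mug and the two tins close to it standing where they are.

Things in the scene. Friction and masses are not known exactly. Their poses are not given: they have to be found in the camera images.
- stand: Fixed wooden stand. Origin on the worktop under the board's middle; x to its back (-x, the front, faces the robot roughly), y to its left, z up. Base 100 mm deep, y -113 to +149 mm, top at z 16 mm. Cheeks 50 mm deep: right one y -79 to -99 mm, 125 mm high; left one from y +79 mm, widened at the top by a bracket to y +143 mm, 140 mm high, which carries the bolt (guides up to z 160 mm).
- board (a joint): Board's angle about its level pivot (along the stand's y, z 100 mm), rad. 0: upright, fish side in front, as at the start. Grows as the top edge tips forward (to the stand's -x); turns endlessly either way; pi or -pi: upright, carrot side in front. Pivot friction of about 0.09 N m keeps it at any angle.
- board_mid (a point): Board's middle, on the pivot axis; axes turn with the board, z to the edge that is up at the start, x to the carrot side. Balanced wooden frame 150 wide (y), 130 high (z), 18 mm thick (x), of 18 mm bars round an 8 mm panel. Left edge: sockets for the bolt 50 mm above and below the pivot, 12 mm wide, 20 mm deep; the bolt enters the upper one if the board is upright within 2 degrees.
- fish_face (a point): Centre of the side with a raised wooden fish, flush with the frame, 9 mm from the pivot axis; in front at the start.
- carrot_face (a point): Centre of the other side, with a raised wooden carrot with three leaves (upside down while at the back), flush with the frame, 9 mm from the pivot axis; must come to the front.
- bolt (a joint): Travel of the steel barrel bolt along the stand's y, m. 0: home, its 8 mm round-nosed rod 14 mm deep in the board's left edge, 50 mm above the pivot, so the board cannot turn. Grows as it is drawn away from the board (+y); 0.020: fully drawn, at its stop, tip 6 mm clear of the board. Slides with about 1.2 N, stays where left.
- bolt_knob (a point): Grip point of the bolt's upright steel knob, moving with it: on the knob's axis at z 186 mm, 12 mm below its top. The knob is 14 to 15 mm thick there, narrowing to 9 mm below z 170 mm. Bolt home: at y +112 mm of the stand, x 0.
- tumbler_1: Clear drinking glass, 77 mm across, 94 mm high, close behind the stand. Origin: centre of its underside.
- mug_cream: Cream mug, 117 mm long (x) with its handle at -x, 84 mm wide, 98 mm high, behind the stand's left end. Origin: at its underside, midway along its length.
- fish_tin: Flat tin, 86 mm across, 40 mm high, to the right of the stand. Origin: centre of its underside.
- milk_tin: Tall tin, 76 mm across, 110 mm high, close behind the stand. Origin: centre of its underside.

How it is judged (in metres and radians):
On the way, in this order (a step that is already met when the one before it is completed fails the run):
1. the bolt is drawn clear of the board (13 mm or more) (value of joint bolt above 0.013 m), for 0.2 s.
2. the board stands upright (within 3.5 degrees) with the carrot side in front (x of carrot_face in the frame of stand below -0.005 m and angle between the z axis of board_mid and the z axis of stand, either way round below 0.06 rad), for 0.2 s.
At the end, for the whole second after the job is handed in: The carrot side of the board is in front, the board stands upright within 3.5 degrees and still, and the bolt is home within 4 mm (all of step 2 and value of joint bolt below 0.004 m and velocity of joint board between -0.1 and 0.1 rad/s); the robot touches nothing.
It fails at once if the glass is pushed more than 30 mm or knocked over (distance of tumbler_1 from where it was at the start of the episode above 0.03 m or angle between tumbler_1's own z axis and vertical above 0.5 rad).
It fails at once if the mug is pushed more than 30 mm or knocked over (distance of mug_cream from where it was at the start of the episode above 0.03 m or angle between mug_cream's own z axis and vertical above 0.5 rad).
It fails at once if a tin is pushed more than 30 mm or knocked over (distance of any of fish_tin, milk_tin from where it was at the start of the episode above 0.03 m or angle between any of fish_tin, milk_tin's own z axis and vertical above 0.5 rad).
It also fails if it takes over 62 s, if anything falls off the work surface, if the arm or the gripper's body presses on something with over 40 N, if the wrist force passes 120 N, or if a joint passes its speed limit or range.

## Working session

There is one attempt and no reset: what is moved stays moved. The work goes in short steps, Python scripts to look and compute and a tool call to move; the robot and the scene stay as the last step left them, time stands still between calls to the robot, and variables do not carry over. Pictures are saved under pics/ and viewed, at most 10 in all, crops included, and the job is handed in when it is done.

```bash
ls; mkdir -p pics
```

Create h.py:
```python
import numpy as np, cv2
from station import r
def cloud(c):
    K=np.array(c["K"]);d=np.array(c["distortion"]);T=np.array(c["world_from_camera"])
    h,w=c["z_map"].shape
    uv=np.stack(np.meshgrid(np.arange(w),np.arange(h)),-1).reshape(-1,1,2).astype(np.float64)
    n=cv2.undistortPoints(uv,K,d).reshape(h,w,2)
    z=c["z_map"].astype(float)
    P=np.stack([n[...,0]*z,-n[...,1]*z,-z],-1)@T[:3,:3].T+T[:3,3]
    P[z==0]=np.nan
    return P
def save(c,name): cv2.imwrite("pics/"+name,cv2.cvtColor(c["pixels"],cv2.COLOR_RGB2BGR))
```

Run:
```python
from h import *
for n in("side","top"):
    c=r.capture(n);save(c,n+"1.png");np.savez("/tmp/"+n,**c)
    print(n,np.round(c["world_from_camera"],3).tolist())
s=r.sense();print(s["time_s"],s["tcp_pos"],np.round(s["ee_rot"],3).tolist())
```

```text
pics
station.py
side [[-0.874, 0.381, -0.303, 0.365], [-0.486, -0.704, 0.517, 0.403], [-0.016, 0.599, 0.8, 0.851], [0.0, 0.0, 0.0, 1.0]]
top [[-0.027, 0.982, -0.185, 0.481], [-1.0, -0.027, 0.002, -0.057], [-0.003, 0.185, 0.983, 0.982], [0.0, 0.0, 0.0, 1.0]]
0.1 [ 0.16043689 -0.60350326  0.2215486 ] [[-0.966, -0.257, -0.001], [-0.257, 0.966, 0.002], [0.0, 0.002, -1.0]]
```

View pics/top1.png

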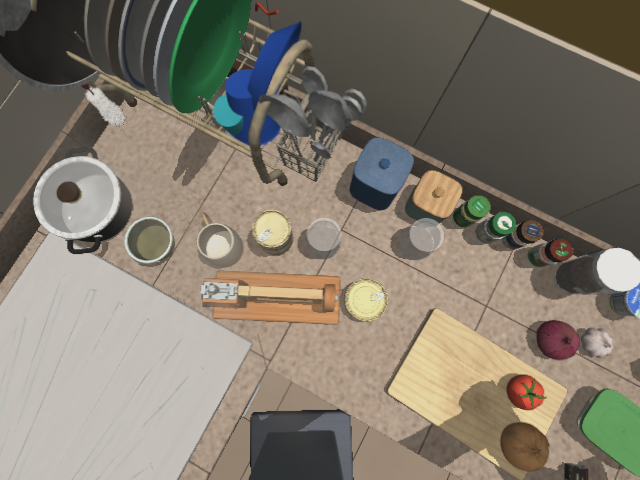

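View pics/side1.png

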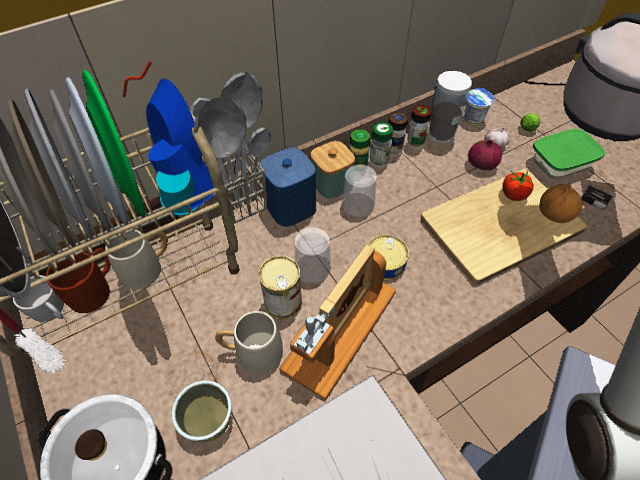

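The top view shows the stand's base at about (202–340, 272–323), the board's top bar along (237–325, 294) and the bolt bracket with its knob near (218, 290). The glass is at (323, 235), the tall tin at (272, 230), the mug at (216, 243) and the flat tin at (365, 300). Next I measure them.

Run:
```python
from h import *
c=dict(np.load("/tmp/top.npz"));P=cloud(c)
s=dict(np.load("/tmp/side.npz"));Q=cloud(s)
hsv=cv2.cvtColor(c["pixels"],cv2.COLOR_RGB2HSV)
reg=np.zeros(P.shape[:2],bool);reg[265:330,195:345]=1
z=P[...,2]
for lo,hi,n in((.011,.021,"base"),(.12,.13,"cheekR"),(.135,.145,"brk"),(.158,.170,"boardtop"),(.174,.21,"knob")):
    m=reg&(z>lo)&(z<hi); p=P[m]
    if len(p)<3: print(n,len(p));continue
    rc=cv2.minAreaRect(p[:,:2].astype(np.float32))
    print(n,len(p),np.round(np.nanmedian(p,0),4),np.round(rc[0],4),np.round(rc[1],4),rc[2],np.argwhere(m).min(0),np.argwhere(m).max(0))
reg=np.zeros(Q.shape[:2],bool);reg[230:400,270:400]=1
z=Q[...,2]
for lo,hi,n in((.011,.021,"base"),(.158,.170,"boardtop"),(.174,.21,"knob")):
    m=reg&(z>lo)&(z<hi); p=Q[m]
    if len(p)<3: print(n,len(p));continue
    rc=cv2.minAreaRect(p[:,:2].astype(np.float32))
    print("side",n,len(p),np.round(np.nanmedian(p,0),4),p[:,2].max(),np.round(rc[0],4),np.round(rc[1],4),rc[2])
# others
for n,(v,u) in dict(glass=(235,323),tin=(230,272),mug=(243,216),flat=(300,365)).items():
    print(n,np.round(np.nanmedian(P[v-8:v+9,u-8:u+9].reshape(-1,3),0),3))
im=np.hstack([cv2.resize(c["pixels"][265:335,190:350],None,fx=5,fy=5),]);im2=cv2.resize(s["pixels"][230:400,270:400],None,fx=3,fy=3)
cv2.imwrite("pics/crop1.png",im[...,::-1])
```

```text
base 3730 [0.5196 0.0116 0.0159] [0.5432 0.0195] [0.2631 0.1114] 85.48347473144531 [265 212] [324 340]
cheekR 180 [ 0.5292 -0.086   0.1236] [0.5374 0.0067] [0.2086 0.0411] 86.93023681640625 [281 222] [306 335]
brk 611 [0.5382 0.1112 0.141 ] [0.5389 0.0369] [0.217  0.0439] 85.74860382080078 [278 202] [303 321]
boardtop 960 [0.5376 0.0086 0.1646] [0.5397 0.0354] [0.2171 0.0183] 85.64714050292969 [285 200] [299 322]
knob 74 [0.5443 0.1139 0.1962] [0.5449 0.1153] [0.0135 0.0137] 83.94440460205078 [284 208] [292 218]
side base 3813 [0.5149 0.0561 0.0159] 0.020969267703340733 [0.5751 0.0008] [0.3066 0.1805] 85.52290344238281
side boardtop 1006 [0.5365 0.0154 0.1641] 0.1697766245142006 [0.539  0.0343] [0.2175 0.0193] 85.51862335205078
side knob 116 [0.5421 0.1185 0.1935] 0.19950915500536914 [0.5436 0.1158] [0.0133 0.0132] 70.48406219482422
glass [ 0.651 -0.079  0.093]
tin [0.661 0.02  0.107]
mug [0.656 0.149 0.008]
flat [ 0.525 -0.162  0.036]
```

View pics/crop1.png

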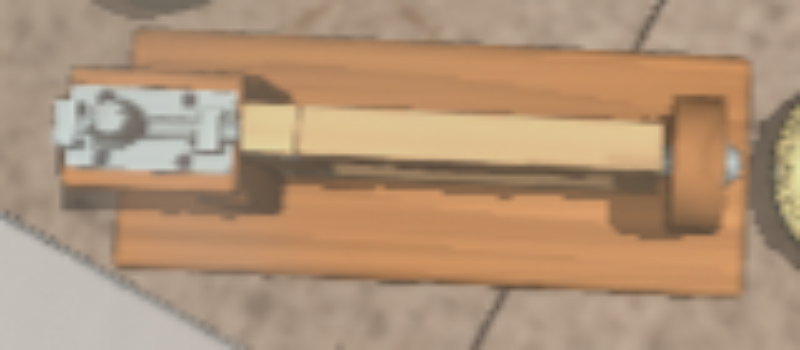

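The crop shows the knob at about (115, 118), left of the board's bar, which runs from (240, 128) to (665, 145). The knob is at about (0.544, 0.1157), and its height and spacing match the data. The stand's y axis is turned about -4.4° from the world's, with its origin near (0.536, 0.004). Moving above the knob now.

Add to h.py:
```python
a=np.radians(4.4); ys=np.array([np.sin(a),np.cos(a),0]); xs=np.array([np.cos(a),-np.sin(a),0]); O=np.array([.5442,.1157,0])-.112*ys
def W(p): return O+p[0]*xs+p[1]*ys+np.array([0,0,p[2]])
def S(w): d=np.asarray(w)-O; return np.array([d@xs,d@ys,d[2]])
Rd=np.array([-xs,ys,[0,0,-1]]).T        # tool down, closing along stand y
def go(p,R=Rd):
    from scipy.spatial.transform import Rotation as Ro
    s=r.sense();E=np.array(s["ee_rot"])
    print("t",s["time_s"],"S",np.round(S(s["tcp_pos"]),4),"w",round(s["gripper_width"],3),"gf",s["gripper_force"],"F",np.round(s["wrist_force"],1))
    print("delta",np.round(E.T@(W(p)-s["tcp_pos"]),4),np.round(Ro.from_matrix(E.T@R).as_rotvec(degrees=True),2))
```

```text
(no output)
```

Emit:
{"method": "steer_hand", "body": {
  "motion": [0.45,-0.27,0.3,-0.02,0,0,9,0.45,-0.27,0.3,-0.02,0,0,9,0.45,-0.27,0.3,-0.02,0,0,9,0.45,-0.27,0.3,-0.02,0,0,9,0.45,-0.27,0.3,-0.02,0,0,9,0.45,-0.27,0.3,-0.02,0,0,9,0.45,-0.27,0.3,-0.02,0,0,9,0.45,-0.27,0.3,-0.02,0,0,9]
}}

```text
time_s: 0.9
tcp_pos: [0.3424, -0.247, 0.2423]
ee_rot: [[-0.995, -0.102, 0.0], [-0.102, 0.995, 0.0], [-0.0, 0.0, -1.0]]
wrist_force: [1.8, 0.0, 0.8]
gripper_width: 0.462
gripper_force: 0.0
```

```bash
python3 -c "
from h import *
go([0,.112,.24])"
```

```text
t 0.9 S [-0.1733 -0.2651  0.2423] w 0.462 gf 0.0 F [1.8 0.  0.8]
delta [-0.2378  0.3402  0.0024] [1.000e-02 0.000e+00 1.026e+01]
```

Emit:
{"method": "steer_hand", "body": {
  "motion": [0.45,-0.238,0.34,0,0,0,10.3,0.45,-0.238,0.34,0,0,0,10.3,0.45,-0.238,0.34,0,0,0,10.3,0.45,-0.238,0.34,0,0,0,10.3,0.45,-0.238,0.34,0,0,0,10.3,0.45,-0.238,0.34,0,0,0,10.3,0.45,-0.238,0.34,0,0,0,10.3,0.45,-0.238,0.34,0,0,0,10.3],
  "quiet": true
}}

```text
ok
```

Emit:
{"method": "steer_hand", "body": {
  "motion": [0.45,0,0,0,0,0,0,0.45,0,0,0,0,0,0,0.45,0,0,0,0,0,0]
}}

```text
time_s: 2.0
tcp_pos: [0.5316, 0.0916, 0.2419]
ee_rot: [[-0.997, 0.077, -0.001], [0.077, 0.997, -0.0], [0.001, -0.001, -1.0]]
wrist_force: [-0.5, -0.7, 0.3]
gripper_width: 0.449
gripper_force: 0.0
```

Run:
```python
from h import *
go([0,.112,.167])
c=r.capture("wrist");save(c,"w1.png");P=cloud(c)
m=(P[...,2]>.175)&(P[...,2]<.205);p=P[m]
p=p[np.linalg.norm(p[:,:2]-W([0,.112,0])[:2],axis=1)<.03]
print(len(p),S(np.median(p,0)), p[:,2].max(), S(p.min(0)),S(p.max(0)))
```

```text
t 2.0 S [-0.0107  0.087   0.2419] w 0.449 gf 0.0 F [-0.5 -0.7  0.3]
delta [-0.0108  0.025   0.0749] [-0.03 -0.07 -0.04]
452 [-0.00428569  0.11000747  0.19480626] 0.2006134026305675 [-0.00714805  0.10372325  0.17525996] [0.00506581 0.11952007 0.2006134 ]
```

Emit:
{"method": "steer_hand", "body": {
  "motion": [0.45,-0.01,0.025,0,0,0,0,0.45,-0.01,0.025,0,0,0,0,0.45,-0.01,0.025,0.04,0,0,0,0.45,-0.01,0.025,0.074,0,0,0,0.45,-0.01,0.025,0.074,0,0,0,0,-0.01,0.025,0.074,0,0,0,0,-0.01,0.025,0.074,0,0,0,0,-0.01,0.025,0.074,0,0,0]
}}

```text
time_s: 2.85
tcp_pos: [0.5453, 0.1166, 0.1705]
ee_rot: [[-0.997, 0.077, 0.004], [0.077, 0.997, 0.002], [-0.004, 0.002, -1.0]]
wrist_force: [-0.6, 0.0, 0.2]
gripper_width: 0.262
gripper_force: 0.0
```

Emit:
{"method": "steer_hand", "body": {
  "motion": [0,0,0,0,0,0,0,0,0,0,0,0,0,0],
  "quiet": true
}}

```text
ok
```

```bash
python3 -c "
from h import *
go([0,.132,.167])"
```

```text
t 3.05 S [0.0007 0.1127 0.1699] w 0.159 gf 30.00079630082496 F [0.2 0.5 5. ]
delta [0.0007 0.0193 0.0029] [0.03 0.14 0.01]
```

Emit:
{"method": "steer_hand", "body": {
  "motion": [0,0,0.007,0,0,0,0,0,0,0.013,0,0,0,0,0,0,0.0185,0,0,0,0,0,0,0.0195,0,0,0,0,0,0,0.0195,0,0,0,0,0,0,0.0195,0,0,0,0]
}}

```text
time_s: 3.65
tcp_pos: [0.546, 0.1329, 0.1699]
ee_rot: [[-0.997, 0.077, 0.0], [0.077, 0.997, -0.006], [-0.0, -0.006, -1.0]]
wrist_force: [1.0, -10.5, 7.4]
gripper_width: 0.157
gripper_force: 30.0
```

```bash
python3 -c "
from h import *
go([.04,-.03,.21])"
```

```text
t 3.65 S [0.0005 0.1292 0.1699] w 0.157 gf 30.00129219898239 F [  1.  -10.5   7.4]
delta [-0.0395 -0.1595 -0.0392] [-0.33  0.03  0.01]
```

Emit:
{"method": "steer_hand", "body": {
  "motion": [0.4,0,0,0,0,0,0,0.4,0,0,0,0,0,0,0.4,0,0,0,0,0,0,0.4,0,0,-0.04,0,0,0,0.2,0,0,-0.06,0,0,0,0,0,-0.05,-0.06,0,0,0,0,-0.04,-0.10,-0.06,0,0,0,0,-0.04,-0.15,-0.06,0,0,0]
}}

```text
time_s: 4.45
tcp_pos: [0.575, -0.0051, 0.2279]
ee_rot: [[-0.997, 0.074, 0.001], [0.074, 0.997, 0.001], [-0.001, 0.001, -1.0]]
wrist_force: [-0.0, -0.1, -0.7]
gripper_width: 0.118
gripper_force: 0.0
```

Emit:
{"method": "steer_hand", "body": {
  "motion": [0,0,0,0,0,0,0,0,0,0,0,0,0,0],
  "quiet": true
}}

```text
ok
```

Run:
```python
from h import *
go([.035,-.03,.14])
for n in("top","side"):
    c=r.capture(n);P=cloud(c)
    p=P[(P[...,2]>.188)&(P[...,2]<.205)]
    p=p[np.linalg.norm(p[:,:2]-W([0,.125,0])[:2],axis=1)<.03]
    print(len(p),S(np.median(p,0)) if len(p) else"")
    Q=cloud(np.load("/tmp/%s.npz"%n)); p=Q[(Q[...,2]>.188)&(Q[...,2]<.205)]
    p=p[np.linalg.norm(p[:,:2]-W([0,.125,0])[:2],axis=1)<.03]
    print("before",len(p),S(np.median(p,0)))
```

```text
t 4.65 S [ 0.0382 -0.0069  0.2276] w 0.016 gf 0.0 F [-0.1 -0.4 -0.5]
delta [ 0.0031 -0.0231  0.0876] [ 0.03 -0.05 -0.14]
14 [-0.00417045  0.12693553  0.19470166]
before 62 [0.00043597 0.11107091 0.19688549]
84 [-0.00130501  0.13121017  0.19591928]
before 83 [-0.00110552  0.11306748  0.1961578 ]
```

The bolt has been drawn about 18 mm. Next I push the board's top forward from behind with shut fingers.

Emit:
{"method": "steer_hand", "body": {
  "motion": [0,0.003,-0.023,0.02,0,0,0,0,0.003,-0.023,0.06,0,0,0,0,0.003,-0.023,0.0876,0,0,0,0,0.003,-0.023,0.0876,0,0,0,0,0.003,-0.023,0.0876,0,0,0],
  "only": "time|force"
}}

```text
time_s: 5.25
wrist_force: [0.3, -0.6, 0.6]
gripper_force: 0.0
```

Emit:
{"method": "steer_hand", "body": {
  "motion": [0,0.016,0,0,0,0,0,0,0.027,0,-0.003,0,0,0,0,0.040,0,-0.003,0,0,0,0,0.051,0,0.001,0,0,0,0,0.062,0,0.008,0,0,0,0,0.069,0,0.019,0,0,0,0,0.080,0,0.031,0,0,0,0,0.080,0,0.031,0,0,0]
}}

```text
time_s: 6.05
tcp_pos: [0.4879, -0.0214, 0.1106]
ee_rot: [[-0.997, 0.076, 0.0], [0.076, 0.997, 0.0], [-0.0, 0.0, -1.0]]
wrist_force: [0.4, 0.5, -0.0]
gripper_width: 0.003
gripper_force: 0.0
```

Run:
```python
from h import *
go([-.055,-.03,.093]);go([-.05,-.03,.078])
c=r.capture("side");save(c,"s2.png")
```

```text
t 6.05 S [-0.0456 -0.029   0.1106] w 0.003 gf 0.0 F [ 0.4  0.5 -0. ]
delta [ 0.0094 -0.001   0.0176] [0.02 0.02 0.04]
t 6.05 S [-0.0456 -0.029   0.1106] w 0.003 gf 0.0 F [ 0.4  0.5 -0. ]
delta [ 0.0044 -0.001   0.0326] [0.02 0.02 0.04]
```

View pics/s2.png

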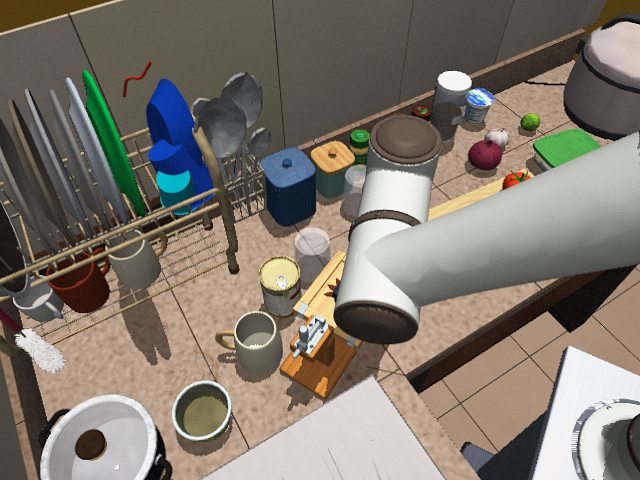

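The board lies nearly level with its carrot side up, at about (325, 285), and the things behind it haven't moved. I'll press the front edge on down.

Emit:
{"method": "steer_hand", "body": {
  "motion": [0,0.007,0,0.008,0,0,0,0,0.0094,0,0.0176,0,0,0,0,0.008,0,0.025,0,0,0,0,0.0044,0,0.0326,0,0,0,0,0.002,0,0.037,0,0,0,0,0.002,0,0.037,0,0,0]
}}

```text
time_s: 6.7
tcp_pos: [0.4871, -0.0217, 0.0719]
ee_rot: [[-0.997, 0.077, -0.001], [0.077, 0.997, -0.0], [0.001, -0.0, -1.0]]
wrist_force: [0.8, 0.0, 1.0]
gripper_width: 0.002
gripper_force: 0.9
```

Emit:
{"method": "steer_hand", "body": {
  "motion": [0,0.02,0,-0.03,0,0,0,0,0.02,0,-0.08,0,0,0,1,0.02,0,-0.13,0,0,0,1,0.02,0,-0.13,0,0,0],
  "only": "time|force|pos"
}}

```text
time_s: 7.1
tcp_pos: [0.4691, -0.0199, 0.2084]
wrist_force: [0.3, 0.9, 0.6]
gripper_force: 0.0
```

Run:
```python
from h import *
from scipy.spatial.transform import Rotation as Ro
Rx=Rd@Ro.from_euler("z",-90,degrees=True).as_matrix()
go([.035,0,.22],Rx);print(r.sense()["joints"])
for n in("top","side"):
    P=cloud(r.capture(n)).reshape(-1,3);P=P[np.isfinite(P[:,0])]
    q=np.array([S(p) for p in P]); q=q[(abs(q[:,1]+0)<.06)&(abs(q[:,0])<.075)&(q[:,2]>.05)&(q[:,2]<.18)]
    if len(q)>50:
        h=q[q[:,2].argsort()[-max(20,len(q)//50):]];print(n,len(q),h.mean(0),np.polyfit(q[:,0],q[:,2],1), np.histogram(q[:,0],np.arange(-.07,.08,.02))[0])
```

```text
t 7.1 S [-0.0645 -0.029   0.2084] w 0.11 gf 0.0 F [0.3 0.9 0.6]
delta [-0.0996  0.029  -0.0105] [ -0.33   0.53 -89.98]
[ 1.75244327e+01  7.15917870e+00 -2.21480624e+01  1.02710710e-01
 -6.01341930e+01 -1.11951702e+02]
top 2097 [0.03852661 0.00452184 0.15418084] [1.01046764 0.10756886] [  0   0  46 532 788 706  25]
side 3608 [ 0.03773079 -0.00143849  0.15290675] [1.03277277 0.10791208] [ 11 688 725 724 809 648   3]
```

The board is at about 135° (fitted slope 1, upper edge at the back at x +40, z 154 mm). I turn the gripper to straddle that edge.

Emit:
{"method": "steer_hand", "body": {
  "motion": [1,0,0,-0.02,0,0,-8.5,1,0,0,-0.03,0,0,-17,1,-0.02,0,-0.03,0,0,-25.5,1,-0.05,0.01,-0.03,0,0,-34,1,-0.08,0.029,-0.03,0,0,-42.5,1,-0.095,0.029,-0.03,0,0,-51,1,-0.095,0.029,-0.03,0,0,-59.5,1,-0.095,0.029,-0.03,0,0,-68],
  "only": "time|force|pos"
}}

```text
time_s: 8.0
tcp_pos: [0.562, 0.0012, 0.2286]
wrist_force: [-0.1, 0.2, 0.6]
gripper_force: 0.0
```

Emit:
{"method": "steer_hand", "body": {
  "motion": [1,0,0,0,0,0,-8.5,1,0,0,0,0,0,-17,1,0,0,0,0,0,-22,1,0,0,0,0,0,-22,1,0,0,0,0,0,-22],
  "only": "time|force|pos"
}}

```text
time_s: 8.5
tcp_pos: [0.5625, 0.0013, 0.2306]
wrist_force: [0.3, 0.2, -0.7]
gripper_force: 0.0
```

Add to h.py:
```python
Rx=np.array([-ys,-xs,[0,0,-1]]).T
```

```bash
python3 -c "
from h import *
go([.030,0,.132],Rx)"
```

```text
t 8.5 S [ 0.027  -0.0007  0.2306] w 0.999 gf 0.0 F [ 0.3  0.2 -0.7]
delta [-0.0008 -0.0034  0.0986] [ 0.27 -0.07 -0.15]
```

Emit:
{"method": "steer_hand", "body": {
  "motion": [1,0,-0.003,0.04,0,0,0,1,0,-0.003,0.08,0,0,0,1,0,-0.003,0.098,0,0,0,1,0,0.008,0.098,0,0,0,1,0,0.018,0.098,0,0,0,1,0,0.027,0.098,0,0,0,1,0,0.027,0.098,0,0,0,0.6,0,0.027,0.098,0,0,0],
  "only": "time|force|pos|width"
}}

```text
time_s: 9.3
tcp_pos: [0.5403, 0.004, 0.1382]
wrist_force: [6.6, -3.2, 4.9]
gripper_width: 0.966
gripper_force: 3.6
```

```bash
python3 -c "
from h import *
go([0,0,.132],Rx)"
```

```text
t 9.3 S [0.0047 0.0003 0.1382] w 0.966 gf 3.6485829949378967 F [ 6.6 -3.2  4.9]
delta [0.0003 0.0048 0.0062] [-0.6   0.11  0.05]
```

Emit:
{"method": "steer_hand", "body": {
  "motion": [0.5,0,0,0,0,0,0,0.4,0,0,0,0,0,0,0.3,0,0,0,0,0,0,0,0,0,0,0,0,0,0,0,0,0,0,0,0,0,0,0,0,0,0,0,0,0,0,0,0,0,0,0,0,0,0,0,0,0],
  "only": "time|force|pos|width"
}}

```text
time_s: 10.1
tcp_pos: [0.5363, 0.0035, 0.1344]
wrist_force: [2.1, -0.4, 1.1]
gripper_width: 0.265
gripper_force: 1.0
```

```bash
python3 -c "
from h import *
go([0,0,.132],Rx)"
```

```text
t 10.1 S [ 0.0008 -0.0005  0.1344] w 0.265 gf 1.0122318752110004 F [ 2.1 -0.4  1.1]
delta [-0.0005  0.0008  0.0024] [ 0.07 -0.02 -0.02]
```

Emit:
{"method": "steer_hand", "body": {
  "motion": [0,0,0,0,0,0,0,0,0,0,0,0,0,0,0,0,0,0,0,0,0,0,0,0,0,0,0,0],
  "only": "time|force|pos|width"
}}

```text
time_s: 10.5
tcp_pos: [0.5365, 0.0035, 0.1345]
wrist_force: [2.2, -0.2, 1.1]
gripper_width: 0.207
gripper_force: 30.0
```

Run:
```python
from h import *
go([0,0,.132],Rx)
for n in("top","side"):
    c=r.capture(n);save(c,n+"3.png");P=cloud(c).reshape(-1,3);P=P[np.isfinite(P[:,0])]
    q=np.array([S(p) for p in P]); q=q[(abs(q[:,0])<.04)&(q[:,2]>.03)&(q[:,2]<.172)&(abs(q[:,1])<.072)]
    for lo in(.04,.08,.12,.155):
        m=(q[:,2]>lo)&(q[:,2]<lo+.02);print(n,lo,m.sum(),np.round(np.percentile(q[m],[5,50,95],axis=0)[:,0],4) if m.any() else"")
```

```text
t 10.5 S [ 0.0009 -0.0004  0.1345] w 0.207 gf 29.99055434949696 F [ 2.2 -0.2  1.1]
delta [-0.0004  0.0009  0.0025] [ 0.04 -0.01 -0.02]
top 0.04 43 [-0.0085 -0.0064 -0.0035]
top 0.08 2 [-0.0081 -0.008  -0.0079]
top 0.12 5 [-0.0081 -0.0081 -0.0078]
top 0.155 232 [-0.0075  0.0004  0.0089]
side 0.04 10 [-0.0097 -0.0092 -0.0083]
side 0.08 0 
side 0.12 0 
side 0.155 0
```

View pics/side3.png

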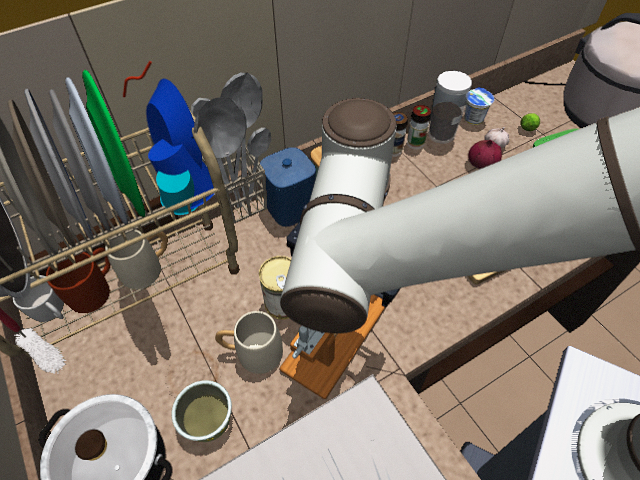

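The arm hides the board in this view, but the gripper holds 18 mm of it between vertical pads, and it lines up with the stand. I release, lift, turn back and check.

Emit:
{"method": "steer_hand", "body": {
  "motion": [0.5,0,0,0,0,0,0,0.5,0,0,0,0,0,0,0.5,0,0,0,0,0,0,0.5,0,0,-0.03,0,0,0,0.45,0,0,-0.07,0,0,0,0.45,0,0,-0.11,0,0,8.5,0.45,0,0,-0.11,0,0,17,0.45,0,0,-0.11,0,0,25.5],
  "only": "time|force|pos|width"
}}

```text
time_s: 11.4
tcp_pos: [0.537, 0.0038, 0.2462]
wrist_force: [-0.1, -0.6, -0.9]
gripper_width: 0.448
gripper_force: 0.0
```

Emit:
{"method": "steer_hand", "body": {
  "motion": [0.45,0,0,0,0,0,8.5,0.45,0,0,0,0,0,17,0.45,0,0,0,0,0,25.5,0.45,0.02,-0.03,0,0,0,34,0.45,0.05,-0.05,0,0,0,42.5,0.45,0.08,-0.07,0,0,0,51,0.45,0.1,-0.1,0,0,0,59.5,0.45,0.1,-0.1,0,0,0,64.5],
  "only": "time|force|pos|width"
}}

```text
time_s: 12.2
tcp_pos: [0.5741, -0.1361, 0.2438]
wrist_force: [-1.3, 0.9, -0.3]
gripper_width: 0.452
gripper_force: 0.0
```

Run:
```python
from h import *
go([0,.13,.25])
for n in("top","side"):
    c=r.capture(n);save(c,n+"4.png");P=cloud(c).reshape(-1,3);P=P[np.isfinite(P[:,0])]
    q=np.array([S(p) for p in P]); k=q[(q[:,2]>.188)&(q[:,2]<.203)&(np.hypot(q[:,0],q[:,1]-.13)<.02)];print("knob",len(k),np.median(k,0) if len(k) else "")
    q=q[(abs(q[:,0])<.04)&(q[:,2]>.03)&(q[:,2]<.172)&(abs(q[:,1])<.072)]
    for lo in(.04,.08,.12,.158):
        m=(q[:,2]>lo)&(q[:,2]<lo+.02);print(n,lo,m.sum(),np.round(np.percentile(q[m],[5,50,95],axis=0)[:,[0,2]],4).tolist() if m.any() else"")
```

```text
t 12.2 S [ 0.0491 -0.1367  0.2438] w 0.452 gf 0.0 F [-1.3  0.9 -0.3]
delta [ 0.0515  0.2663 -0.0063] [-0.04 -0.07 -0.51]
knob 0 
top 0.04 117 [[-0.0085, 0.0478], [-0.0065, 0.0521], [-0.0037, 0.0561]]
top 0.08 8 [[-0.008, 0.0816], [-0.0066, 0.0872], [-0.0063, 0.0955]]
top 0.12 5 [[-0.008, 0.1263], [-0.008, 0.1336], [-0.0077, 0.1389]]
top 0.158 532 [[-0.0075, 0.162], [0.0008, 0.1648], [0.0091, 0.1669]]
knob 84 [-0.00150557  0.13113294  0.1958367 ]
side 0.04 296 [[-0.0099, 0.0419], [-0.0077, 0.0519], [-0.0039, 0.0581]]
side 0.08 185 [[-0.009, 0.0811], [-0.0043, 0.09], [-0.0035, 0.0988]]
side 0.12 188 [[-0.0089, 0.1214], [-0.0062, 0.1283], [-0.0035, 0.1378]]
side 0.158 865 [[-0.0085, 0.161], [-0.0007, 0.1643], [0.0079, 0.1662]]
```

View pics/side4.png

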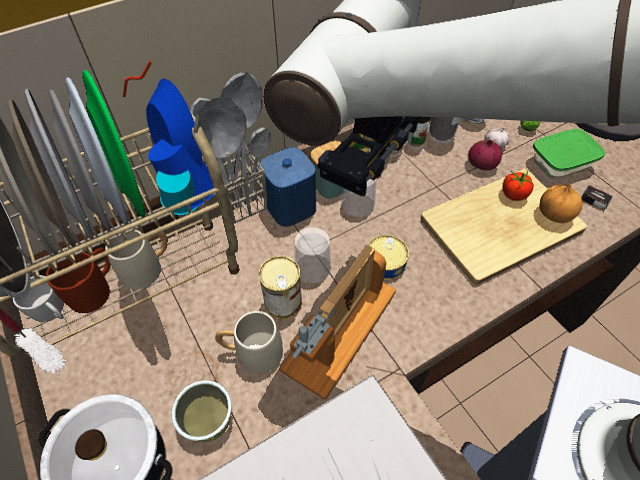

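The board stands upright, with front-face x within 1.4 mm from bottom to top (about 0.7°). Its carrot side faces front and all the neighbours are in place. The drawn knob is at about (312, 328). Now to push it home.

Emit:
{"method": "steer_hand", "body": {
  "motion": [0.45,0.04,0.05,0,0,0,0,0.45,0.05,0.1,0,0,0,0,0.45,0.05,0.15,0,0,0,0,0.45,0.05,0.2,0,0,0,0,0.45,0.05,0.25,0,0,0,0,0.45,0.05,0.267,0,0,0,0,0.45,0.05,0.267,0,0,0,0,0.45,0.05,0.267,0,0,0,0],
  "only": "time|force|pos|width"
}}

```text
time_s: 13.1
tcp_pos: [0.5435, 0.1381, 0.2445]
wrist_force: [0.0, -0.5, 0.3]
gripper_width: 0.448
gripper_force: 0.0
```

```bash
python3 -c "
from h import *
go([0,.131,.168])"
```

```text
t 13.1 S [-0.0024  0.1342  0.2445] w 0.448 gf 0.0 F [ 0.  -0.5  0.3]
delta [-0.0024 -0.0032  0.0765] [-0.02 -0.05  0.21]
```

Emit:
{"method": "steer_hand", "body": {
  "motion": [0.45,-0.001,-0.003,0.02,0,0,0,0.45,-0.001,-0.003,0.06,0,0,0,0.45,-0.001,-0.003,0.076,0,0,0,0.45,-0.001,-0.003,0.076,0,0,0,0,-0.001,-0.003,0.076,0,0,0,0,-0.001,-0.003,0.076,0,0,0,0,-0.001,-0.003,0.076,0,0,0,0,-0.001,-0.003,0.076,0,0,0],
  "only": "time|force|pos|width"
}}

```text
time_s: 13.9
tcp_pos: [0.5454, 0.1333, 0.1699]
wrist_force: [1.9, -10.7, 3.0]
gripper_width: 0.175
gripper_force: 5.4
```

Emit:
{"method": "steer_hand", "body": {
  "motion": [0,0,0,0,0,0,0,0,0,0,0,0,0,0],
  "only": "time|force|pos|width"
}}

```text
time_s: 14.1
tcp_pos: [0.5454, 0.1327, 0.1699]
wrist_force: [0.4, -4.8, 3.0]
gripper_width: 0.156
gripper_force: 30.0
```

```bash
python3 -c "
from h import *
go([0,.112,.168])"
```

```text
t 14.1 S [-1.000e-04  1.291e-01  1.699e-01] w 0.156 gf 30.000539873820422 F [ 0.4 -4.8  3. ]
delta [-0.0001 -0.0171  0.002 ] [-0.11  0.06  0.  ]
```

Emit:
{"method": "steer_hand", "body": {
  "motion": [0,0,-0.006,0,0,0,0,0,0,-0.011,0,0,0,0,0,0,-0.016,0,0,0,0,0,0,-0.019,0,0,0,0,0,0,-0.021,0,0,0,0,0,0,-0.021,0,0,0,0,0,0,-0.021,0,0,0,0],
  "only": "time|force|pos|width"
}}

```text
time_s: 14.8
tcp_pos: [0.544, 0.1133, 0.17]
wrist_force: [-1.2, -0.0, 5.6]
gripper_width: 0.152
gripper_force: 30.0
```

```bash
python3 -c "
from h import *
go([0,.112,.168])"
```

```text
t 14.8 S [-0.      0.1096  0.17  ] w 0.152 gf 30.000953541372155 F [-1.2 -0.   5.6]
delta [0.     0.0024 0.002 ] [0.07 0.12 0.01]
```

Emit:
{"method": "steer_hand", "body": {
  "motion": [0,0,-0.002,0,0,0,0,0,0,-0.003,0,0,0,0,0,0,-0.003,0,0,0,0],
  "only": "time|force|pos|width"
}}

```text
time_s: 15.1
tcp_pos: [0.544, 0.1124, 0.1699]
wrist_force: [-2.7, 6.1, 4.9]
gripper_width: 0.153
gripper_force: 30.0
```

```bash
python3 -c "
from h import *
go([0,.112,.168])"
```

```text
t 15.1 S [1.000e-04 1.087e-01 1.699e-01] w 0.153 gf 30.000998958763603 F [-2.7  6.1  4.9]
delta [0.0001 0.0033 0.0019] [0.29 0.18 0.02]
```

The bolt is hard against its home stop after 20 mm of travel. I release, retreat and verify.

Emit:
{"method": "steer_hand", "body": {
  "motion": [0.45,0,0.001,0,0,0,0,0.45,0,0.001,0,0,0,0,0.45,0,0.001,0,0,0,0,0.45,0,0.001,-0.04,0,0,0,0.45,0,0.001,-0.08,0,0,0,0.45,0.05,-0.03,-0.1,0,0,0,0.45,0.1,-0.08,-0.12,0,0,0,0.45,0.15,-0.12,-0.12,0,0,0],
  "only": "time|force|pos|width"
}}

```text
time_s: 15.9
tcp_pos: [0.4228, 0.0293, 0.2847]
wrist_force: [-0.8, -0.3, 0.7]
gripper_width: 0.445
gripper_force: 0.0
```

Emit:
{"method": "steer_hand", "body": {
  "motion": [0.45,0.05,-0.05,0,0,0,0,0.45,0.1,-0.1,0,0,0,0,0.45,0.1,-0.1,0,0,0,0],
  "only": "time|force|pos|width"
}}

```text
time_s: 16.2
tcp_pos: [0.3135, -0.0633, 0.2834]
wrist_force: [0.3, -1.1, 0.1]
gripper_width: 0.447
gripper_force: 0.0
```

Run:
```python
from h import *
for n in("top","side"):
    c=r.capture(n);save(c,n+"5.png");P=cloud(c).reshape(-1,3);P=P[np.isfinite(P[:,0])]
    q=np.array([S(p) for p in P]); k=q[(q[:,2]>.188)&(q[:,2]<.205)&(np.hypot(q[:,0],q[:,1]-.115)<.025)];print("knob",len(k),np.median(k,0) if len(k) else "")
    q=q[(abs(q[:,0])<.04)&(q[:,2]>.03)&(q[:,2]<.172)&(abs(q[:,1])<.072)]
    for lo in(.04,.158):
        m=(q[:,2]>lo)&(q[:,2]<lo+.02);print(n,lo,m.sum(),np.round(np.percentile(q[m],[5,50,95],axis=0)[:,0],4) if m.any() else"")
```

```text
knob 62 [1.39381745e-04 1.09085691e-01 1.96906887e-01]
top 0.04 162 [-0.0085 -0.0066 -0.0036]
top 0.158 842 [-0.0074  0.0007  0.0089]
knob 79 [-0.00134793  0.11099281  0.19614341]
side 0.04 292 [-0.0097 -0.0079 -0.0041]
side 0.158 870 [-0.0086 -0.0008  0.0079]
```

View pics/side5.png

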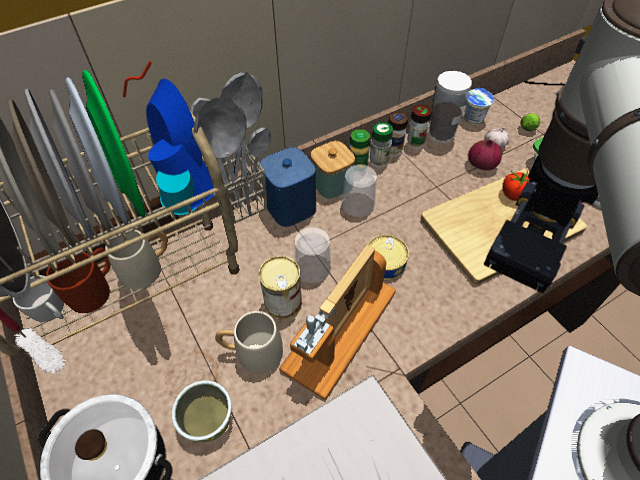

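The picture shows the board upright at about (345, 290), the knob home at (315, 328), and all the neighbours where they were. Handing in.

```bash
python3 -c "
from station import r
print(r.finish_job())"
```

```text
the job is handed in; nothing more can be done
None
```

I handed the job in at about 16 s with the carrot side upright in front (about 0.7° off vertical), the bolt pushed back to its home stop, and the glass, mug and tins where they were; no verdict came back.

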